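# Shut the lower drawer, open the interlocked upper one and put the parallel away

## Task

Put the ground steel bar lying on the bench away in the upper drawer of the little steel chest. The chest is interlocked, so first push the open lower drawer fully home; then pull the upper drawer well open, lay the bar flat on its floor without dropping it, and push the upper drawer fully shut. Leave the centre punch and the deburring tool where they lie.

Things in the scene. Friction and masses are not known exactly. Their poses are not given: they have to be found in the camera images.
- chest: small grey steel chest with two drawers one above the other, fixed on the bench, on the right; 125 mm wide (its y), 140 deep (x), 90 high. Origin: centre of its underside, on the bench top. Front: its -x side, towards the robot, turned up to 6 degrees. Shut drawer faces: outer side 75 mm in front of the origin, 125 wide, upper z = 48 to 88 mm, lower 6 to 45. A 47 mm bench rim is close on its right
- lower (a joint): lower drawer: 0 m = fully shut, grows as it comes out along the chest's -x, stop at 0.085 m. Starts 45 to 65 mm open. A push or pull of about 2 to 4 N moves it; it stays where it is left
- upper (a joint): upper drawer: 0 m = fully shut, stop at 0.085 m open, moves like the lower. Starts shut. Interlock: a hidden pin holds it (about 4 mm of play) unless the lower drawer is within about 4 mm of shut; likewise the lower one cannot be opened while the upper is open
- lower_handle (a point): middle of the lower drawer's handle: a level steel bar of 8 mm diameter, 84 mm long along the chest's y, held 38 mm in front of the drawer face by a rod of 8 mm diameter at each end (34 mm clear between bar and face); 25.5 mm above the bench. Moves with the drawer; axes as the chest's
- upper_handle (a point): middle of the upper drawer's handle, the same bar, 69 mm above the bench (21 mm below the chest's top), 38 mm in front of the drawer face. Moves with the drawer; axes as the chest's
- upper_floor (a point): middle of the inner floor of the upper drawer, 55 mm above the bench; moves with the drawer; axes as the chest's. The inside is empty, 130 mm long (x, 65 mm either way from here), 108 mm wide (y), walls 29 mm above the floor. With the drawer fully out, the front 85 mm of that length are clear of the chest
- bar_centre (a point): centre of the ground parallel: a plain bright rectangular steel bar, 88 mm long (its y), 20 mm wide (its x), 8 mm thick, about 0.11 kg, lying flat on the bench. Keep clear: beyond x = 0.51 m, between y = -0.16 and 0.01, a casting's nose overhangs, z = 180 to 225 mm; left of the row, near x = 0.46, y = 0.19 m, stands a 350 mm tall post
- punch_centre (a point): centre of the dark steel centre punch, 102 mm long (its y), 12 mm diameter, with a pointed end, lying on the bench; a bystander
- deburr_centre (a point): centre of the deburring tool, 118 mm long (its y), 16 mm thick, blue handle with a thin bent blade, lying on the bench; a bystander. The bar, the punch and this tool lie about 95 mm apart in a row in front of the robot, in any order

How it is judged:
By the outcome, as a careful person would: the job done as asked, in the order asked, and still so for the second after the job is handed in, with the robot touching nothing.
It also fails if it takes over 67 s, if anything falls off the work surface, if the arm or the gripper's body presses on something with over 40 N, if the wrist force passes 120 N, or if a joint passes its speed limit or range.

## Robot

A 6-joint arm with a two-finger parallel gripper is mounted at the origin on a cart in front of the work surface, level with it; the furniture and walls round the work are solid. World frame = base frame: x ahead of the robot, y to its left, z up, the work surface at z = 0. Lengths are in mm, angles in degrees, forces in N, time in s.
With the tool pointing down it reaches from about 300 to 850 mm from the base axis. Payload 4.2 kg.
Tool frame: the origin (TCP) lies on the mounting face of the last link; the fingertips stand 191 mm ahead of it and the grasp point (between the pads) lies 172 mm ahead of it; z points along the fingers, y is the direction in which the jaws open and shut (so a half turn about z gives the same grasp; the last joint's range is limited). The gripper opens to 91 mm and grips with 3 to 60 N. Pads are 32 mm wide; open, the fingers measure 118 mm over their backs; the gripper's body (76 mm by 178 mm) begins 60 mm behind the grasp point.
Start: joints at [73.912, 18.312, 89.639, -0, 72.044, -1.146], TCP at [148.263, 555.555, 404.776] pointing down, gripper open.
Joint ranges: [-177.97, 177.97], [-48.28, 115.42], [12.27, 149.76], [-77.06, 257.06], [2.81, 150.46], [-146.56, 146.56]. Speed limits (degrees/s): [147.25, 147.25, 180, 180, 180, 180].

## Interface

Orientations are given as [roll, pitch, yaw] about the fixed x, y, z axes, in that order (R = Rz(yaw) Ry(pitch) Rx(roll)).
In Python, from workcell import env gives the robot as it stands.
- The arm moves only by the shell command python3 -m handwheel 'ROWS' [FORCE]. ROWS is JSON, a list of rows, each an object with "gripper": the opening in per cent of the stroke, from 0 (shut) to 100 (fully open); "travel": the shift along the tool's x, y, z in m, a list of three; "twist": the turn about the tool's z in rad. In form: [{"gripper": gripper, "travel": [x, y, z], "twist": twist}, ...]. A call has 1 to 5 rows; each row shifts and turns the commanded pose from where the row before left it, along the tool's axes as they then stand; what a row does not reach is not made up. A row lasts 1/12 s, in which the tool goes at most 41.7 mm and 7.16 degrees, less where a joint would pass 70% of its speed; a pose out of reach is approached as far as the arm can. A call with a gripper value outside its range is refused whole. The fingers move at their own pace and stop on an object; FORCE is the grip in N (left out, the last holds). Time passes only in rows, so rows that do not move let the fingers close. It gives the time, the measured TCP pose, the force and the opening at its end, in the units of the state.
- env.state(): the state, without advancing time (a new reading comes with each control period).
- env.grab_frame(name): name is "scene" or "top" or "wrist"; returns a dict with "frame" (400x640x3 uint8, red, green, blue), "intrinsics" (3x3 intrinsics, pixels), "k1" (the pictures are not rectified: a ray, as slopes to the right and down, at radius r is drawn at 1 + k1 r^2 times it, then the intrinsics apply), "extrinsics" (4x4, takes a point from camera to world coordinates). Camera axes: x right, y down, z forward; pixel columns grow to the right and rows downward; lengths in mm; the calibration is good to about 2 mm. A picture is of the moment at which its call begins. There is no depth.
- env.job_done(): hands the job in, once; it reports no verdict.
Trained networks look in the newest picture that a camera, given by its name, has taken for a name from the list of things; names that differ only in an ending like _2 or _b are one class to them, and where a whole thing is asked for, a point or a joint stands for the part that bears it (a point fixed in the world has none). Each returns a list of dicts, best first, with "confidence" (0 to 1); they miss things now and then, are a little off and sometimes report something else, mostly with a low value. They report only what shows in the picture. A call takes as long as a camera call.
- env.trace(camera, thing): "pixels" (400x640 bool, what is visible of it) and "uv" ([column, row] in pixels, amid what is visible of it).
- env.pinpoint(camera, thing): "uv" ([column, row] in pixels: a listed point, or the origin of a listed thing).
The state is a dict: "time_s": time; "qpos": joint angles; "qvel": joint speeds; "effort": joint torques, N m; "ee_pos": TCP position; "ee_rot": TCP orientation; "force": force on the tool from outside, world axes, zero at the start; "torque": the same for the moment, N m; "gripper_width": finger opening in mm.
Only numpy, scipy, OpenCV 4.12 (cv2) and the standard library are available. Lean on these libraries where they do the work, as an engineer would, in place of code of your own. Each camera call takes 0.05 s, during which the arm holds its last target. There are 200 camera calls.

## Working session

There is one attempt and no reset: what is moved stays moved. The work goes in short steps, Python scripts to look and compute and a shell command to move; the robot and the scene stay as the last step left them, time stands still between calls to the robot, and variables do not carry over. Pictures are saved under pics/ and viewed, about 8 in all and at most 12, crops included, and the job is handed in when it is done.

```bash
ls; mkdir -p pics; cat > h.py <<'E'
import numpy as np, cv2
from workcell import env
from scipy.spatial.transform import Rotation as R
def ray(f,uv):
    K=np.array(f["intrinsics"],float);T=np.array(f["extrinsics"],float)
    d=np.array([(uv[0]-K[0,2])/K[0,0],(uv[1]-K[1,2])/K[1,1]]);u=d.copy()
    for _ in range(20): u=d/(1+f["k1"]*(u@u))
    return T[:3,3],T[:3,:3]@np.array([u[0],u[1],1])
def onz(f,uv,z):
    o,d=ray(f,uv);return (o+d*(z-o[2])/d[2])[:2]
def save(f,n,crop=None,s=1):
    im=f["frame"][:,:,::-1]
    if crop: im=im[crop[1]:crop[3],crop[0]:crop[2]]
    cv2.imwrite("pics/"+n,cv2.resize(im,None,fx=s,fy=s))
def maskpose(f,m,z):
    c=max(cv2.findContours(m.astype(np.uint8),0,2)[0],key=cv2.contourArea)[:,0]
    p=np.array([onz(f,q,z) for q in c],np.float32)
    return cv2.minAreaRect(p)
E
cat > m1.py <<'E'
from h import *
Z=dict(bar_centre=8,punch_centre=6,deburr_centre=8,lower_handle=25.5,upper_handle=69,upper_floor=55,chest=0)
s=env.state();print(s["time_s"],s["ee_pos"],s["ee_rot"],s["force"],s["gripper_width"])
for c in("top","scene"):
    f=env.grab_frame(c);save(f,c+"1.png")
    for t,z in Z.items():
        for r in env.pinpoint(c,t)[:2]: print(c,t,round(r["confidence"],2),np.round(r["uv"],1),np.round(onz(f,r["uv"],z),1))
    for t in("bar_centre","punch_centre","deburr_centre"):
        for r in env.trace(c,t)[:1]: print(c,"trace",t,round(r["confidence"],2),maskpose(f,r["pixels"],Z[t]))
E
python3 m1.py
```

```text
pics
0.0 [148.21072923 555.40314368 403.91277281] [-1.79897936e+02 -2.60795385e-03  1.65058889e+02] [ 0.48137669  0.06263035 -0.47321441] 91.17023751392473
top bar_centre 0.64 [318.1 234.2] [ 435.2 -127.2]
top punch_centre 0.72 [231.  228.1] [444.9  62.8]
top deburr_centre 0.57 [276.1 241.8] [417.1 -36.7]
top lower_handle 0.63 [376.4 219.2] [ 468.7 -251.1]
top upper_handle 0.95 [386.4 194.8] [ 516.2 -265.3]
top chest 0.56 [381.7 149. ] [ 627.9 -266.6]
top trace bar_centre 0.6 ((433.5548400878906, -132.40512084960938), (19.351299285888672, 83.08177185058594), 82.7197036743164)
top trace punch_centre 0.62 ((437.8848876953125, 58.356300354003906), (12.2076416015625, 95.62760925292969), 79.09268951416016)
top trace deburr_centre 0.77 ((404.08709716796875, -41.21961212158203), (86.98648834228516, 16.52001953125), 8.92720890045166)
scene bar_centre 0.82 [352.  249.9] [ 432.2 -121.2]
scene bar_centre 0.5 [305.2 307.5] [439.4  59.8]
scene punch_centre 0.92 [305.5 310.3] [437.3  63.2]
scene deburr_centre 0.82 [340.8 276.1] [421.1 -37.9]
scene lower_handle 0.75 [358.5 205.4] [ 469.8 -259.2]
scene lower_handle 0.74 [289.4 197.2] [ 611.3 -229.7]
scene upper_handle 0.8 [333.2 176.5] [ 534.7 -277.9]
scene chest 0.56 [289.8 196.4] [ 635.9 -280.4]
scene trace bar_centre 0.65 ((431.7080993652344, -127.93523406982422), (29.65991973876953, 89.69847106933594), 82.80894470214844)
scene trace punch_centre 0.84 ((436.568603515625, 57.00962829589844), (20.036985397338867, 97.32669830322266), 75.16942596435547)
scene trace deburr_centre 0.93 ((417.5809326171875, -42.68941879272461), (115.08848571777344, 34.71428298950195), 8.311047554016113)
```

```bash
python3 - <<'E'
import cv2,numpy as np
a=cv2.imread("pics/top1.png")[90:290,200:480];b=cv2.imread("pics/scene1.png")[130:350,200:480]
cv2.imwrite("pics/both1.png",np.hstack([cv2.resize(a,(400,286)),cv2.resize(b,(364,286))]))
E
```

```text
(no output)
```

View pics/both1.png

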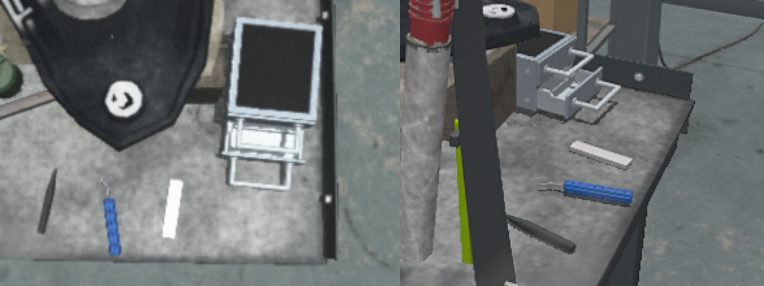

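View pics/scene1.png

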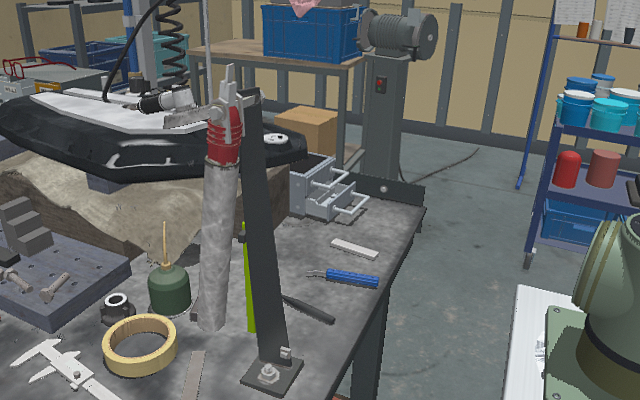

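Top view: the bar is the bright one at about (320,236), the punch is at (231,228) and the deburring tool at (277,247). The chest is at right, with its lower drawer open. Next I'll fit the chest yaw.

```bash
python3 - <<'E'
from h import *
f=env.grab_frame("top");save(f,"chest_top.png",(340,90,450,230),4)
for t in ("lower_handle","upper_handle"):
    print(t,[ (round(r["confidence"],2),np.round(r["uv"],1)) for r in env.pinpoint("top",t)])
    for r in env.trace("top",t)[:1]: print(r["confidence"],r["uv"])
for uv in [(364.5,102.6),(425.4,105.4),(358,172.6),(421,175.4)]: print(np.round(onz(f,uv,90),1))
E
```

```text
lower_handle [(0.8, array([379.8, 217.1]))]
upper_handle [(0.79, array([386.4, 192.9]))]
0.83 [389.2, 176.2]
[ 703.5 -217.6]
[ 700.4 -343.3]
[ 557.4 -204.8]
[ 554.1 -331.8]
```

View pics/chest_top.png

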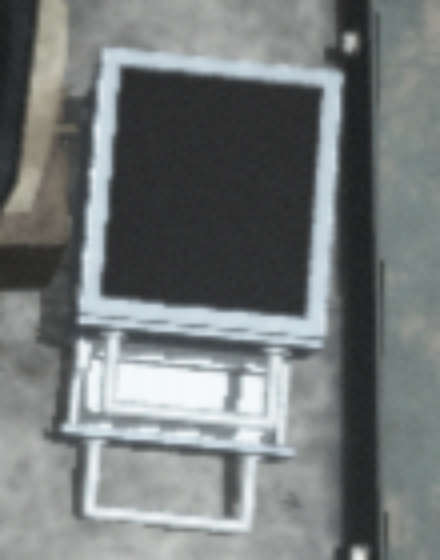

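The crop shows the chest top corners at about (104,47), (342,72), (324,337) and (80,320). The upper handle bar runs (108,410)–(278,424) and the lower handle bar (88,517)–(248,528), all in crop pixels.

```bash
python3 - <<'E'
from h import *
f=env.grab_frame("top")
g=lambda u,v,z:onz(f,(340+u/4-.4,90+v/4-.4),z)
c=np.array([g(*p,90) for p in[(104,47),(342,72),(324,335),(80,318)]]);print(c.round(1),c.mean(0))
for a,b,z in[((104,47),(342,72),90),((80,318),(324,335),90),((324,335),(342,72),90),((80,318),(104,47),90),((108,411),(278,424),69),((88,517),(248,528),25.5)]:
    p,q=g(*a,z),g(*b,z);d=q-p;print(p.round(1),q.round(1),"mid",((p+q)/2).round(1),"len",np.hypot(*d).round(1),"ang",np.degrees(np.arctan2(d[1],d[0])).round(1))
E
```

```text
[[ 706.2 -219.9]
 [ 695.7 -342.6]
 [ 558.3 -331.1]
 [ 564.6 -208. ]] [ 631.18872677 -275.40682847]
[ 706.2 -219.9] [ 695.7 -342.6] mid [ 700.9 -281.3] len 123.2 ang -94.9
[ 564.6 -208. ] [ 558.3 -331.1] mid [ 561.4 -269.6] len 123.2 ang -93.0
[ 558.3 -331.1] [ 695.7 -342.6] mid [ 627.  -336.9] len 137.9 ang -4.8
[ 564.6 -208. ] [ 706.2 -219.9] mid [ 635.4 -214. ] len 142.1 ang -4.8
[ 520.5 -224.7] [ 515.3 -312. ] mid [ 517.9 -268.4] len 87.4 ang -93.4
[ 468.9 -219.4] [ 464.4 -305.1] mid [ 466.7 -262.2] len 85.8 ang -93.0
```

```bash

python3 -m handwheel '[{"gripper":0,"travel":[0,0,0],"twist":-0.093},{"gripper":0,"travel":[0,0,0],"twist":-0.093},{"gripper":0,"travel":[-0.0175,-0.0356,0],"twist":0},{"gripper":0,"travel":[-0.0175,-0.0356,0],"twist":0},{"gripper":0,"travel":[-0.0175,-0.0356,0],"twist":0}]' 30
python3 -m handwheel '[{"gripper":0,"travel":[-0.0175,-0.0356,0],"twist":0},{"gripper":0,"travel":[-0.0175,-0.0356,0],"twist":0},{"gripper":0,"travel":[-0.0175,-0.0356,0],"twist":0},{"gripper":0,"travel":[-0.0175,-0.0356,0],"twist":0},{"gripper":0,"travel":[-0.0175,-0.0356,0],"twist":0}]'
python3 -m handwheel '[{"gripper":0,"travel":[-0.0175,-0.0356,0],"twist":0},{"gripper":0,"travel":[-0.0175,-0.0356,0],"twist":0},{"gripper":0,"travel":[-0.0175,-0.0356,0],"twist":0},{"gripper":0,"travel":[-0.0115,-0.0365,0],"twist":0},{"gripper":0,"travel":[-0.0115,-0.0365,0],"twist":0}]'
python3 -m handwheel '[{"gripper":0,"travel":[-0.0115,-0.0365,0],"twist":0},{"gripper":0,"travel":[-0.0115,-0.0365,0],"twist":0},{"gripper":0,"travel":[-0.0115,-0.0365,0],"twist":0},{"gripper":0,"travel":[-0.0115,-0.0365,0],"twist":0},{"gripper":0,"travel":[-0.0115,-0.0365,0],"twist":0}]'
python3 -m handwheel '[{"gripper":0,"travel":[-0.0115,-0.0365,0],"twist":0},{"gripper":0,"travel":[-0.0115,-0.0365,0],"twist":0},{"gripper":0,"travel":[-0.0115,-0.0365,0],"twist":0},{"gripper":0,"travel":[-0.0115,-0.0365,0],"twist":0},{"gripper":0,"travel":[0,0,0],"twist":0}]'
```

```text
time_s: 1.82
ee_pos: [192.8, 444.1, 404.3]
ee_rot: [-180.0, 0.0, 175.8]
force: [1.4, -0.9, 0.8]
gripper_width: 60.8
time_s: 2.23
ee_pos: [266.6, 259.3, 405.0]
ee_rot: [180.0, 0.0, 175.8]
force: [0.7, 0.3, 0.9]
gripper_width: 27.3
time_s: 2.65
ee_pos: [328.4, 74.3, 405.1]
ee_rot: [180.0, 0.1, 175.7]
force: [1.1, 0.6, 0.8]
gripper_width: 0.4
time_s: 3.07
ee_pos: [371.9, -112.2, 405.1]
ee_rot: [180.0, 0.1, 175.7]
force: [1.0, 0.5, -0.9]
gripper_width: 0.5
time_s: 3.48
ee_pos: [408.5, -264.5, 404.6]
ee_rot: [-179.8, 0.1, 175.5]
force: [0.4, 0.1, 0.6]
gripper_width: 0.7
```

```bash

python3 -m handwheel '[{"gripper":0,"travel":[0,0,0.04],"twist":0},{"gripper":0,"travel":[0,0,0.04],"twist":0},{"gripper":0,"travel":[0,0,0.04],"twist":0},{"gripper":0,"travel":[0,0,0.04],"twist":0},{"gripper":0,"travel":[0,0,0.039],"twist":0}]'
python3 -m handwheel '[{"gripper":0,"travel":[0,0,0],"twist":0},{"gripper":0,"travel":[-0.01,0,0],"twist":0},{"gripper":0,"travel":[-0.01,0,0],"twist":0},{"gripper":0,"travel":[-0.01,0,0],"twist":0},{"gripper":0,"travel":[-0.01,0,0],"twist":0}]'
python3 -m handwheel '[{"gripper":0,"travel":[-0.008,0,0],"twist":0},{"gripper":0,"travel":[-0.008,0,0],"twist":0},{"gripper":0,"travel":[-0.008,0,0],"twist":0},{"gripper":0,"travel":[-0.008,0,0],"twist":0}]'
python3 -m handwheel '[{"gripper":0,"travel":[-0.006,0,0],"twist":0},{"gripper":0,"travel":[-0.006,0,0],"twist":0},{"gripper":0,"travel":[0,0,0],"twist":0}]'
```

```text
time_s: 3.9
ee_pos: [406.8, -258.7, 204.4]
ee_rot: [-180.0, 0.1, 175.7]
force: [0.4, 0.2, -0.0]
gripper_width: 0.2
time_s: 4.32
ee_pos: [449.1, -262.7, 208.3]
ee_rot: [-179.9, 0.3, 175.7]
force: [-1.1, 0.1, 0.4]
gripper_width: 0.5
time_s: 4.65
ee_pos: [479.6, -264.5, 206.1]
ee_rot: [-180.0, -0.0, 175.7]
force: [-1.8, -0.6, 1.8]
gripper_width: 0.5
time_s: 4.9
ee_pos: [492.3, -265.7, 205.7]
ee_rot: [-180.0, 0.1, 175.7]
force: [1.3, -0.3, 1.1]
gripper_width: 0.6
```

```bash

python3 -m handwheel '[{"gripper":0,"travel":[-0.004,0,0],"twist":0},{"gripper":0,"travel":[0,0,0],"twist":0}]'
python3 -m handwheel '[{"gripper":0,"travel":[-0.004,0,0],"twist":0},{"gripper":0,"travel":[0,0,0],"twist":0}]'
```

```text
time_s: 5.07
ee_pos: [495.3, -265.8, 205.6]
ee_rot: [180.0, 0.0, 175.7]
force: [-0.8, 0.0, -1.0]
gripper_width: 0.6
time_s: 5.23
ee_pos: [498.1, -265.9, 205.4]
ee_rot: [179.9, -0.2, 175.7]
force: [-4.3, -0.8, 2.6]
gripper_width: 0.5
```

```bash

python3 -m handwheel '[{"gripper":0,"travel":[-0.003,0,0],"twist":0},{"gripper":0,"travel":[0,0,0],"twist":0}]'
python3 -m handwheel '[{"gripper":0,"travel":[-0.003,0,0],"twist":0},{"gripper":0,"travel":[0,0,0],"twist":0}]'
python3 - <<'E'
from h import *
f=env.grab_frame("top");f2=env.grab_frame("scene");
a=cv2.resize(f["frame"][90:230,340:450],None,fx=3,fy=3,interpolation=2);b=cv2.resize(f2["frame"][140:240,280:400],None,fx=3.5,fy=4.2)
cv2.imwrite("pics/p2.png",np.hstack([a,b])[:,:,::-1])
E
```

```text
time_s: 5.4
ee_pos: [499.1, -266.0, 205.4]
ee_rot: [179.9, -0.6, 175.8]
force: [-12.3, -1.2, 7.2]
gripper_width: 0.4
time_s: 5.57
ee_pos: [500.1, -266.2, 205.4]
ee_rot: [179.9, -0.9, 175.8]
force: [-20.9, -3.1, 13.4]
gripper_width: 0.2
```

View pics/p2.png

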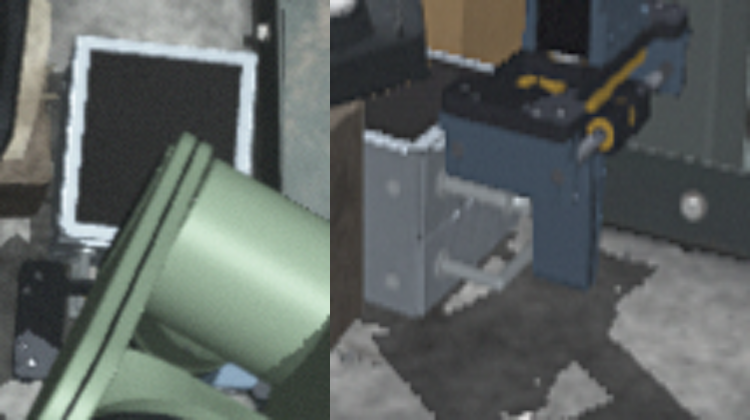

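Drawer home: both handles are flush and the push force has risen to 21 N. Now I'll back off, rise and turn 90°.

```bash

python3 -m handwheel '[{"gripper":0,"travel":[0.03,0,0],"twist":0},{"gripper":0,"travel":[0.03,0,0],"twist":0},{"gripper":50,"travel":[0,0,-0.04],"twist":0},{"gripper":50,"travel":[0,0,-0.04],"twist":0.1208},{"gripper":50,"travel":[0,0,0],"twist":0.1208}]'
python3 -m handwheel '[{"gripper":50,"travel":[0,0,0],"twist":0.1208},{"gripper":50,"travel":[0,0,0],"twist":0.1208},{"gripper":50,"travel":[0,0,0],"twist":0.1208},{"gripper":50,"travel":[0,0,0],"twist":0.1208},{"gripper":50,"travel":[0,0,0],"twist":0.1208}]'
python3 -m handwheel '[{"gripper":50,"travel":[0,0,0],"twist":0.1208},{"gripper":50,"travel":[0,0,0],"twist":0.1208},{"gripper":50,"travel":[0,0,0],"twist":0.1208},{"gripper":50,"travel":[0,0,0],"twist":0.1208},{"gripper":50,"travel":[0,0,0],"twist":0.1208}]'
python3 -m handwheel '[{"gripper":50,"travel":[0,0,0],"twist":0.1208},{"gripper":50,"travel":[0,0,0],"twist":0}]'
python3 - <<'E'
from h import *
f=env.grab_frame("wrist");save(f,"w1.png")
for t,z in(("upper_handle",69),("lower_handle",25.5)):
  for r in env.pinpoint("wrist",t)[:2]: print(t,r["confidence"],r["uv"],onz(f,r["uv"],z))
f=env.grab_frame("top")
for t,z in(("upper_handle",69),("lower_handle",25.5)):
  for r in env.pinpoint("top",t)[:2]: print(t,r["confidence"],r["uv"],onz(f,r["uv"],z))
E
```

```text
time_s: 6.08
ee_pos: [446.4, -263.1, 292.3]
ee_rot: [-179.8, 0.8, 161.5]
force: [1.3, -1.7, 1.0]
gripper_width: 17.4
time_s: 6.5
ee_pos: [445.3, -262.0, 286.0]
ee_rot: [179.9, 0.1, 126.9]
force: [0.2, -1.3, -0.0]
gripper_width: 45.4
time_s: 6.92
ee_pos: [445.3, -262.0, 285.9]
ee_rot: [179.9, 0.0, 92.3]
force: [0.1, -1.0, 0.2]
gripper_width: 45.2
time_s: 7.08
ee_pos: [445.3, -262.1, 285.8]
ee_rot: [179.9, 0.0, 85.6]
force: [0.7, -0.7, 0.5]
gripper_width: 45.4
upper_handle 0.72 [416.4, 223.8] [ 518.34148501 -265.41178407]
lower_handle 0.64 [404.7, 206.5] [ 521.97570532 -265.99420247]
lower_handle 0.74 [383.7, 149.7] [ 620.43273297 -266.97009187]
lower_handle 0.64 [377.9, 194.4] [ 522.07967639 -254.22112651]
```

View pics/w1.png

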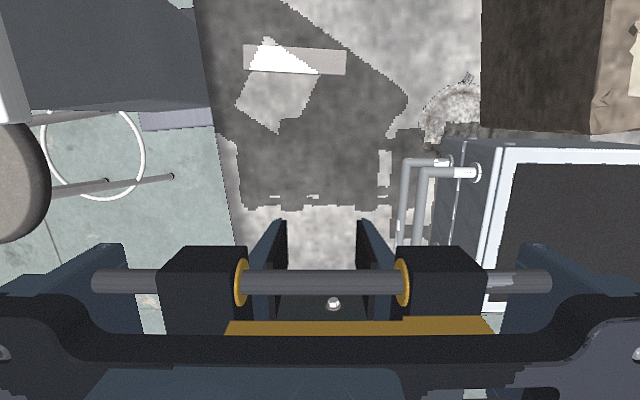

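The wrist picture shows the bar at about (295,60), with the chest and its handles to the right near (410,200). Handle at (518,−267) confirmed; the shift needed is +73 mm along tool y.

```bash

python3 -m handwheel '[{"gripper":33,"travel":[0,0.037,0],"twist":0},{"gripper":33,"travel":[0,0.036,0],"twist":0},{"gripper":33,"travel":[0,0,0],"twist":0},{"gripper":33,"travel":[0,0,0],"twist":0}]'
python3 -m handwheel '[{"gripper":33,"travel":[0,0,0.015],"twist":0},{"gripper":33,"travel":[0,0,0.015],"twist":0},{"gripper":33,"travel":[0,0,0.015],"twist":0},{"gripper":33,"travel":[0,0,0],"twist":0}]'
python3 -m handwheel '[{"gripper":0,"travel":[0,0,0],"twist":0},{"gripper":0,"travel":[0,0,0],"twist":0},{"gripper":0,"travel":[0,0,0],"twist":0},{"gripper":0,"travel":[0,0,0],"twist":0},{"gripper":0,"travel":[0,0,0],"twist":0}]' 40
```

```text
time_s: 7.72
ee_pos: [519.0, -267.4, 285.3]
ee_rot: [180.0, 0.0, 85.9]
force: [0.6, -0.5, 0.2]
gripper_width: 30.1
time_s: 8.05
ee_pos: [515.7, -266.7, 238.0]
ee_rot: [-179.6, -0.2, 85.8]
force: [-0.4, 0.3, -0.2]
gripper_width: 30.2
time_s: 8.47
ee_pos: [518.0, -267.6, 241.8]
ee_rot: [179.9, 0.0, 85.7]
force: [0.2, 0.0, 2.6]
gripper_width: 6.6
```

```bash

python3 -m handwheel '[{"gripper":0,"travel":[0,-0.004,0],"twist":0},{"gripper":0,"travel":[0,-0.006,0],"twist":0},{"gripper":0,"travel":[0,-0.008,0],"twist":0},{"gripper":0,"travel":[0,-0.008,0],"twist":0},{"gripper":0,"travel":[0,0,0],"twist":0}]'
python3 -m handwheel '[{"gripper":0,"travel":[0,-0.01,0],"twist":0},{"gripper":0,"travel":[0,-0.01,0],"twist":0},{"gripper":0,"travel":[0,-0.01,0],"twist":0},{"gripper":0,"travel":[0,-0.01,0],"twist":0},{"gripper":0,"travel":[0,0,0],"twist":0}]'
python3 -m handwheel '[{"gripper":0,"travel":[0,-0.008,0],"twist":0},{"gripper":0,"travel":[0,-0.008,0],"twist":0},{"gripper":0,"travel":[0,-0.002,0],"twist":0},{"gripper":0,"travel":[0,0,0],"twist":0},{"gripper":0,"travel":[0,0,0],"twist":0}]'
python3 - <<'E'
from h import *
f=env.grab_frame("wrist")
for t,z in(("upper_handle",69),("bar_centre",8)):
  for r in env.pinpoint("wrist",t)[:2]: print(t,r["confidence"],r["uv"],onz(f,r["uv"],z))
for r in env.trace("wrist","bar_centre")[:1]: print(maskpose(f,r["pixels"],8))
f2=env.grab_frame("scene")
a=cv2.resize(f["frame"],(480,300));b=cv2.resize(f2["frame"][140:260,280:400],(300,300))
cv2.imwrite("pics/p3.png",np.hstack([a,b])[:,:,::-1])
E
```

```text
time_s: 8.88
ee_pos: [490.5, -265.3, 241.7]
ee_rot: [-180.0, 0.0, 85.7]
force: [-0.9, 0.3, 6.8]
gripper_width: 6.9
time_s: 9.3
ee_pos: [449.9, -262.0, 241.7]
ee_rot: [-179.9, -0.0, 85.7]
force: [-1.3, 2.6, 8.5]
gripper_width: 6.7
time_s: 9.72
ee_pos: [433.8, -260.8, 241.7]
ee_rot: [179.9, -0.0, 85.7]
force: [2.0, 3.2, 8.2]
gripper_width: 6.8
upper_handle 0.92 [323.9, 252.7] [ 436.11145868 -259.90526036]
bar_centre 0.6 [306.8, 47.4] [ 434.09262706 -133.09138781]
((432.48236083984375, -133.82296752929688), (21.915618896484375, 87.19196319580078), 83.07807159423828)
```

View pics/p3.png

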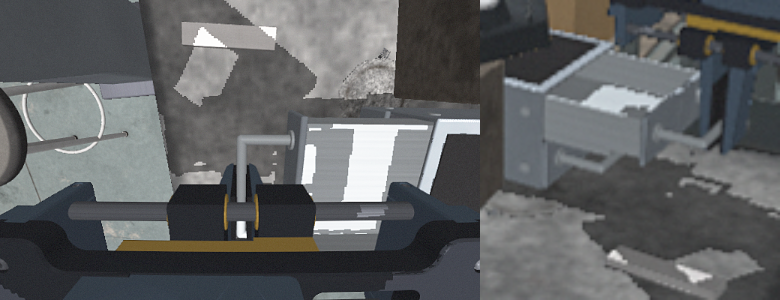

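The upper drawer is out about 84 mm and the lower is shut. The bar is at (433,−133), yaw about 173°. Next I'll release, rise, turn and go over the bar.

```bash

python3 -m handwheel '[{"gripper":33,"travel":[0,0,0],"twist":0},{"gripper":33,"travel":[0,0,0],"twist":0},{"gripper":33,"travel":[0,0,0],"twist":0},{"gripper":33,"travel":[0,0,-0.02],"twist":0},{"gripper":33,"travel":[0,0,-0.03],"twist":0}]'
python3 -m handwheel '[{"gripper":50,"travel":[0,0,-0.03],"twist":0},{"gripper":50,"travel":[0,0,0],"twist":-0.1173},{"gripper":50,"travel":[0,0,0],"twist":-0.1173},{"gripper":50,"travel":[0,0,0],"twist":-0.1173},{"gripper":50,"travel":[0,0,0],"twist":-0.1173}]'
python3 -m handwheel '[{"gripper":50,"travel":[0,0,0],"twist":-0.1173},{"gripper":50,"travel":[0,0,0],"twist":-0.1173},{"gripper":50,"travel":[0,0,0],"twist":-0.1173},{"gripper":50,"travel":[0,0,0],"twist":-0.1173},{"gripper":50,"travel":[0,0,0],"twist":-0.1173}]'
python3 -m handwheel '[{"gripper":50,"travel":[0,0,0],"twist":-0.1173},{"gripper":50,"travel":[0,0,0],"twist":-0.1173},{"gripper":50,"travel":[0,0,0],"twist":-0.1173},{"gripper":50,"travel":[0,0,0],"twist":-0.1173},{"gripper":50,"travel":[0.004,0.0317,0],"twist":0}]'
python3 -m handwheel '[{"gripper":50,"travel":[0.004,0.0317,0],"twist":0},{"gripper":50,"travel":[0.004,0.0317,0],"twist":0},{"gripper":50,"travel":[0.004,0.0317,0],"twist":0},{"gripper":50,"travel":[0,0,0],"twist":0},{"gripper":50,"travel":[0,0,0],"twist":0}]'
python3 - <<'E'
from h import *
f=env.grab_frame("wrist")
for r in env.pinpoint("wrist","bar_centre")[:2]: print(r["confidence"],r["uv"],onz(f,r["uv"],4))
for r in env.trace("wrist","bar_centre")[:1]: print(maskpose(f,r["pixels"],8))
save(f,"w4.png",None,.7)
E
```

```text
time_s: 10.38
ee_pos: [432.6, -260.6, 288.3]
ee_rot: [-179.5, -0.2, 85.8]
force: [0.2, -0.7, -0.8]
gripper_width: 30.1
time_s: 10.8
ee_pos: [433.4, -261.1, 320.4]
ee_rot: [-179.9, -0.1, 113.0]
force: [-0.7, 0.2, -0.5]
gripper_width: 45.5
time_s: 11.22
ee_pos: [433.4, -261.1, 320.0]
ee_rot: [-180.0, -0.1, 146.6]
force: [-0.7, 0.3, -0.2]
gripper_width: 45.6
time_s: 11.63
ee_pos: [434.2, -232.1, 320.3]
ee_rot: [-179.8, 0.1, 173.2]
force: [1.8, -0.2, 0.1]
gripper_width: 45.7
time_s: 12.05
ee_pos: [432.8, -132.3, 320.3]
ee_rot: [-180.0, -0.1, 173.3]
force: [-0.3, -1.0, 0.5]
gripper_width: 45.3
0.63 [322.1, 191.7] [ 431.16651113 -131.61745648]
((432.2950134277344, -132.04837036132812), (20.522432327270508, 88.50354766845703), 81.99645233154297)
```

View pics/w4.png

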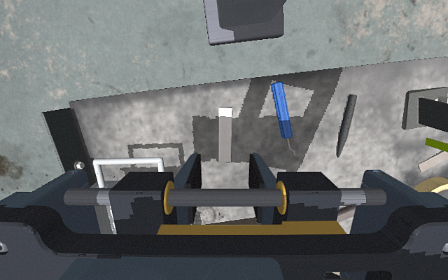

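Bar sits midway between the jaws at about (225,135). The tools are clear.

```bash

python3 -m handwheel '[{"gripper":50,"travel":[0,0,0.035],"twist":0},{"gripper":50,"travel":[0,0,0.035],"twist":0},{"gripper":50,"travel":[0,0,0.025],"twist":0},{"gripper":50,"travel":[0,0,0.012],"twist":0},{"gripper":50,"travel":[0,0,0.008],"twist":0}]'
python3 -m handwheel '[{"gripper":50,"travel":[0,0,0.006],"twist":0},{"gripper":50,"travel":[0,0,0.004],"twist":0},{"gripper":50,"travel":[0,0,0.002],"twist":0},{"gripper":50,"travel":[0,0,0],"twist":0}]'
python3 -m handwheel '[{"gripper":0,"travel":[0,0,0],"twist":0},{"gripper":0,"travel":[0,0,0],"twist":0},{"gripper":0,"travel":[0,0,0],"twist":0},{"gripper":0,"travel":[0,0,0],"twist":0},{"gripper":0,"travel":[0,0,0],"twist":0}]' 40
```

```text
time_s: 12.62
ee_pos: [432.8, -134.4, 203.8]
ee_rot: [180.0, -0.2, 173.0]
force: [0.7, 0.2, 0.1]
gripper_width: 45.6
time_s: 12.95
ee_pos: [433.6, -133.6, 194.0]
ee_rot: [-180.0, 0.0, 173.1]
force: [0.5, -0.2, -0.7]
gripper_width: 45.3
time_s: 13.37
ee_pos: [433.5, -133.3, 194.1]
ee_rot: [180.0, 0.0, 173.1]
force: [-0.2, 0.5, 3.5]
gripper_width: 19.6
```

Gripped (19.6 mm). Now lift, move back over the drawer and turn.

```bash

python3 -m handwheel '[{"gripper":0,"travel":[0,0,-0.01],"twist":0},{"gripper":0,"travel":[0,0,-0.03],"twist":0},{"gripper":0,"travel":[0,0,-0.03],"twist":0},{"gripper":0,"travel":[0,0,-0.03],"twist":0},{"gripper":0,"travel":[0,0,-0.03],"twist":0}]'
python3 -m handwheel '[{"gripper":0,"travel":[-0.004,-0.0317,0],"twist":0},{"gripper":0,"travel":[-0.004,-0.0317,0],"twist":0},{"gripper":0,"travel":[-0.004,-0.0317,0],"twist":0},{"gripper":0,"travel":[-0.004,-0.0317,0],"twist":0},{"gripper":0,"travel":[0,0,0],"twist":0.1173}]'
python3 -m handwheel '[{"gripper":0,"travel":[0,0,0],"twist":0.1173},{"gripper":0,"travel":[0,0,0],"twist":0.1173},{"gripper":0,"travel":[0,0,0],"twist":0.1173},{"gripper":0,"travel":[0,0,0],"twist":0.1173},{"gripper":0,"travel":[0,0,0],"twist":0.1173}]'
python3 -m handwheel '[{"gripper":0,"travel":[0,0,0],"twist":0.1173},{"gripper":0,"travel":[0,0,0],"twist":0.1173},{"gripper":0,"travel":[0,0,0],"twist":0.1173},{"gripper":0,"travel":[0,0,0],"twist":0.1173},{"gripper":0,"travel":[0,0,0],"twist":0.1173}]'
python3 -m handwheel '[{"gripper":0,"travel":[0,0,0],"twist":0.1173},{"gripper":0,"travel":[0,0,0],"twist":0.1173},{"gripper":0,"travel":[0,0.027,0],"twist":0},{"gripper":0,"travel":[0,0.027,0],"twist":0},{"gripper":0,"travel":[0,0.027,0],"twist":0}]'
python3 -m handwheel '[{"gripper":0,"travel":[0,0,0],"twist":0},{"gripper":0,"travel":[0,0,0],"twist":0},{"gripper":0,"travel":[0,0,0],"twist":0}]'
python3 - <<'E'
from h import *
f=env.grab_frame("wrist")
for t,z in(("upper_handle",69),("upper_floor",55)):
  for r in env.pinpoint("wrist",t)[:2]: print(t,r["confidence"],r["uv"],onz(f,r["uv"],z))
save(f,"w5.png")
E
```

```text
time_s: 13.78
ee_pos: [433.0, -133.2, 325.0]
ee_rot: [180.0, -0.0, 173.1]
force: [1.2, -0.7, -1.1]
gripper_width: 19.2
time_s: 14.2
ee_pos: [434.3, -265.5, 323.9]
ee_rot: [-179.8, 0.2, 166.1]
force: [0.5, -0.1, -1.3]
gripper_width: 19.4
time_s: 14.62
ee_pos: [433.8, -261.1, 323.4]
ee_rot: [-180.0, -0.0, 132.4]
force: [0.3, 0.3, -1.0]
gripper_width: 19.3
time_s: 15.03
ee_pos: [433.9, -261.0, 323.5]
ee_rot: [-180.0, -0.0, 98.9]
force: [-0.5, 0.1, -1.8]
gripper_width: 19.6
time_s: 15.45
ee_pos: [515.4, -267.2, 323.7]
ee_rot: [-180.0, -0.0, 85.7]
force: [0.1, -0.1, -0.4]
gripper_width: 19.4
time_s: 15.7
ee_pos: [514.2, -266.9, 323.1]
ee_rot: [-179.9, -0.0, 85.8]
force: [-0.2, 0.4, -0.9]
gripper_width: 19.5
upper_handle 0.93 [231.9, 208.5] [ 434.43324263 -258.72262911]
upper_floor 0.87 [349.8, 205.1] [ 540.6268789  -267.77981197]
```

View pics/w5.png

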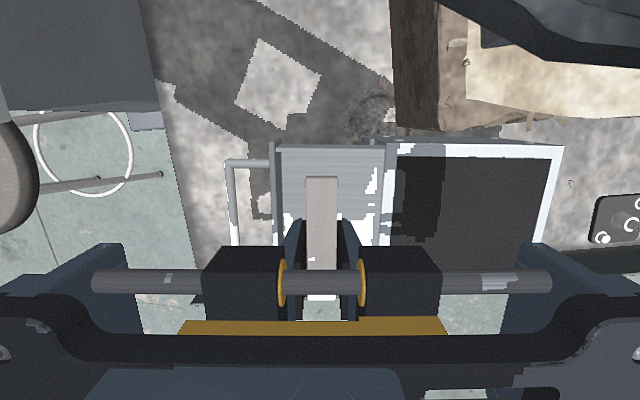

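The bar is centred over the open drawer, its far end at (322,178), clear of both walls. Lowering gently.

```bash

python3 -m handwheel '[{"gripper":0,"travel":[0,0,0.025],"twist":0},{"gripper":0,"travel":[0,0,0.02],"twist":0},{"gripper":0,"travel":[0,0,0.01],"twist":0},{"gripper":0,"travel":[0,0,0.006],"twist":0},{"gripper":0,"travel":[0,0,0],"twist":0}]'
python3 -m handwheel '[{"gripper":0,"travel":[0,0,0.004],"twist":0},{"gripper":0,"travel":[0,0,0.003],"twist":0},{"gripper":0,"travel":[0,0,0.002],"twist":0},{"gripper":0,"travel":[0,0,0.001],"twist":0},{"gripper":0,"travel":[0,0,0],"twist":0}]'
```

```text
time_s: 16.27
ee_pos: [514.3, -267.1, 261.8]
ee_rot: [-179.9, -0.1, 85.7]
force: [0.3, -0.5, -0.9]
gripper_width: 19.3
time_s: 16.68
ee_pos: [514.8, -267.2, 252.8]
ee_rot: [180.0, -0.0, 85.7]
force: [-0.1, 0.5, -1.1]
gripper_width: 19.3
```

```bash

python3 -m handwheel '[{"gripper":0,"travel":[0,0,0.0015],"twist":0},{"gripper":0,"travel":[0,0,0.001],"twist":0},{"gripper":0,"travel":[0,0,0],"twist":0}]'
python3 -m handwheel '[{"gripper":0,"travel":[0,0,0.001],"twist":0},{"gripper":0,"travel":[0,0,0],"twist":0},{"gripper":0,"travel":[0,0,0],"twist":0}]'
python3 -m handwheel '[{"gripper":0,"travel":[0,0,0.001],"twist":0},{"gripper":0,"travel":[0,0,0],"twist":0},{"gripper":0,"travel":[0,0,0],"twist":0}]'
```

```text
time_s: 16.93
ee_pos: [514.8, -267.2, 250.1]
ee_rot: [-180.0, -0.0, 85.7]
force: [-1.0, -1.0, -0.6]
gripper_width: 19.4
time_s: 17.18
ee_pos: [514.8, -267.2, 249.2]
ee_rot: [180.0, -0.0, 85.7]
force: [0.1, 0.5, 0.1]
gripper_width: 19.6
time_s: 17.43
ee_pos: [515.0, -267.2, 249.0]
ee_rot: [179.9, 0.0, 85.7]
force: [0.1, 1.6, 4.7]
gripper_width: 19.1
```

Contact felt (+4.7 N). Release, rise and look.

```bash

python3 -m handwheel '[{"gripper":35,"travel":[0,0,0],"twist":0},{"gripper":35,"travel":[0,0,0],"twist":0},{"gripper":35,"travel":[0,0,0],"twist":0},{"gripper":35,"travel":[0,0,-0.01],"twist":0},{"gripper":35,"travel":[0,0,-0.02],"twist":0}]'
python3 -m handwheel '[{"gripper":33,"travel":[0,0,-0.025],"twist":0},{"gripper":33,"travel":[0,-0.027,0],"twist":0},{"gripper":33,"travel":[0,-0.027,0],"twist":0},{"gripper":33,"travel":[0,-0.0265,0],"twist":0},{"gripper":33,"travel":[0,0,0],"twist":0}]'
python3 - <<'E'
from h import *
f=env.grab_frame("wrist")
for t,z in(("upper_handle",69),("bar_centre",59)):
  for r in env.pinpoint("wrist",t)[:2]: print(t,r["confidence"],r["uv"],onz(f,r["uv"],z))
for r in env.trace("wrist","bar_centre")[:1]: print(maskpose(f,r["pixels"],63))
save(f,"w6.png")
E
```

```text
time_s: 17.85
ee_pos: [514.1, -266.9, 276.5]
ee_rot: [-179.7, -0.1, 85.7]
force: [0.5, 0.8, -0.6]
gripper_width: 31.8
time_s: 18.27
ee_pos: [430.5, -260.2, 303.5]
ee_rot: [-179.7, -0.1, 85.7]
force: [-0.2, 0.8, -0.9]
gripper_width: 29.5
upper_handle 0.66 [328.7, 218.5] [ 435.70967169 -260.15169651]
upper_handle 0.23 [510.7, 193.8] [ 584.34274596 -249.93624674]
bar_centre 0.71 [420.5, 214.2] [ 514.67481774 -265.81535491]
((514.6961669921875, -257.3104553222656), (71.28302764892578, 23.630878448486328), 85.41764068603516)
```

View pics/w6.png

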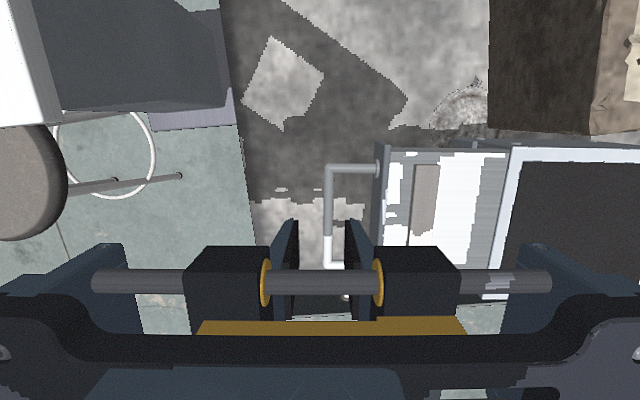

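The bar lies flat on the drawer floor (about (424,205) in the picture), and the handle bar at (328,215) is between the fingers. Grip it and push shut.

```bash

python3 -m handwheel '[{"gripper":33,"travel":[0,0,0.025],"twist":0},{"gripper":33,"travel":[0,0,0.02],"twist":0},{"gripper":33,"travel":[0,0,0.015],"twist":0},{"gripper":33,"travel":[0,0,0],"twist":0},{"gripper":33,"travel":[0,0,0],"twist":0}]'
python3 -m handwheel '[{"gripper":0,"travel":[0,0,0],"twist":0},{"gripper":0,"travel":[0,0,0],"twist":0},{"gripper":0,"travel":[0,0,0],"twist":0},{"gripper":0,"travel":[0,0,0],"twist":0},{"gripper":0,"travel":[0,0,0],"twist":0}]' 40
python3 -m handwheel '[{"gripper":0,"travel":[0,0.004,0],"twist":0},{"gripper":0,"travel":[0,0.006,0],"twist":0},{"gripper":0,"travel":[0,0.007,0],"twist":0},{"gripper":0,"travel":[0,0.007,0],"twist":0},{"gripper":0,"travel":[0,0.007,0],"twist":0}]'
python3 -m handwheel '[{"gripper":0,"travel":[0,0.007,0],"twist":0},{"gripper":0,"travel":[0,0.007,0],"twist":0},{"gripper":0,"travel":[0,0.007,0],"twist":0},{"gripper":0,"travel":[0,0.007,0],"twist":0},{"gripper":0,"travel":[0,0.007,0],"twist":0}]'
python3 -m handwheel '[{"gripper":0,"travel":[0,0.006,0],"twist":0},{"gripper":0,"travel":[0,0.005,0],"twist":0},{"gripper":0,"travel":[0,0.003,0],"twist":0},{"gripper":0,"travel":[0,0,0],"twist":0},{"gripper":0,"travel":[0,0,0],"twist":0}]'
```

```text
time_s: 18.88
ee_pos: [435.4, -261.3, 242.7]
ee_rot: [-179.9, -0.0, 85.8]
force: [-0.2, -0.4, 1.0]
gripper_width: 30.4
time_s: 19.3
ee_pos: [434.7, -261.4, 244.0]
ee_rot: [179.9, 0.0, 85.7]
force: [-1.3, -0.3, 3.8]
gripper_width: 7.1
time_s: 19.72
ee_pos: [466.1, -264.0, 244.0]
ee_rot: [179.9, 0.1, 85.7]
force: [-1.6, -1.3, 4.6]
gripper_width: 7.0
time_s: 20.13
ee_pos: [501.1, -266.8, 244.0]
ee_rot: [179.9, 0.1, 85.7]
force: [-1.7, -2.2, 4.2]
gripper_width: 7.2
time_s: 20.55
ee_pos: [515.3, -267.9, 244.0]
ee_rot: [179.8, 0.1, 85.7]
force: [0.9, -3.9, 4.5]
gripper_width: 7.3
```

```bash

python3 -m handwheel '[{"gripper":0,"travel":[0,0.002,0],"twist":0},{"gripper":0,"travel":[0,0,0],"twist":0},{"gripper":0,"travel":[0,0,0],"twist":0}]'
python3 -m handwheel '[{"gripper":0,"travel":[0,0.002,0],"twist":0},{"gripper":0,"travel":[0,0,0],"twist":0},{"gripper":0,"travel":[0,0,0],"twist":0}]'
python3 -m handwheel '[{"gripper":0,"travel":[0,0.002,0],"twist":0},{"gripper":0,"travel":[0,0,0],"twist":0},{"gripper":0,"travel":[0,0,0],"twist":0}]'
```

```text
time_s: 20.8
ee_pos: [516.6, -268.0, 244.0]
ee_rot: [179.9, 0.1, 85.7]
force: [0.1, -5.1, 6.4]
gripper_width: 6.8
time_s: 21.05
ee_pos: [518.5, -268.2, 244.1]
ee_rot: [179.9, 0.1, 85.7]
force: [-0.5, -4.3, 7.1]
gripper_width: 6.8
time_s: 21.3
ee_pos: [519.4, -268.3, 244.0]
ee_rot: [-179.9, 0.1, 85.8]
force: [-5.3, -4.4, 9.4]
gripper_width: 7.0
```

```bash

python3 -m handwheel '[{"gripper":0,"travel":[0,0.003,0],"twist":0},{"gripper":0,"travel":[0,0,0],"twist":0},{"gripper":0,"travel":[0,0,0],"twist":0}]'
python3 -m handwheel '[{"gripper":0,"travel":[0,0.002,0],"twist":0},{"gripper":0,"travel":[0,0,0],"twist":0},{"gripper":0,"travel":[0,0,0],"twist":0}]'
```

```text
time_s: 21.55
ee_pos: [520.5, -268.4, 243.9]
ee_rot: [-179.5, 0.1, 85.8]
force: [-12.2, -6.0, 14.0]
gripper_width: 7.0
time_s: 21.8
ee_pos: [521.3, -268.5, 243.9]
ee_rot: [-179.3, 0.0, 85.8]
force: [-16.6, -6.4, 17.4]
gripper_width: 7.0
```

```bash

python3 -m handwheel '[{"gripper":33,"travel":[0,0,0],"twist":0},{"gripper":33,"travel":[0,-0.003,0],"twist":0},{"gripper":33,"travel":[0,-0.003,0],"twist":0},{"gripper":33,"travel":[0,0,0],"twist":0},{"gripper":33,"travel":[0,0,-0.02],"twist":0}]'
python3 -m handwheel '[{"gripper":33,"travel":[0,0,-0.03],"twist":0},{"gripper":33,"travel":[0,0,-0.03],"twist":0},{"gripper":33,"travel":[0,-0.04,0],"twist":0},{"gripper":33,"travel":[0,-0.04,0],"twist":0},{"gripper":33,"travel":[0,-0.04,0],"twist":0}]'
python3 -m handwheel '[{"gripper":33,"travel":[0,-0.04,0],"twist":0},{"gripper":33,"travel":[0,0,0],"twist":0},{"gripper":33,"travel":[0,0,0],"twist":0}]'
python3 - <<'E'
from h import *
f=env.grab_frame("wrist")
for t,z in(("upper_handle",69),("lower_handle",25.5)):
  for r in env.pinpoint("wrist",t)[:2]: print(t,r["confidence"],r["uv"],onz(f,r["uv"],z))
f2=env.grab_frame("scene")
for t in("punch_centre","deburr_centre"): print(t,[np.round(r["uv"],1) for r in env.pinpoint("scene",t)[:1]])
a=cv2.resize(f["frame"],(480,300));b=cv2.resize(f2["frame"][140:340,270:400],(300,440))
cv2.imwrite("pics/p7.png",np.hstack([np.pad(a,((0,140),(0,0),(0,0))),b])[:,:,::-1])
E
```

```text
time_s: 22.22
ee_pos: [518.1, -266.5, 259.6]
ee_rot: [-179.5, -0.2, 85.7]
force: [0.1, 0.3, 0.1]
gripper_width: 29.9
time_s: 22.63
ee_pos: [398.7, -258.0, 323.2]
ee_rot: [180.0, -0.0, 85.8]
force: [0.3, -0.7, -0.4]
gripper_width: 29.9
time_s: 22.88
ee_pos: [358.3, -255.0, 323.2]
ee_rot: [-180.0, -0.0, 85.7]
force: [1.5, 0.1, -0.5]
gripper_width: 30.2
upper_handle 0.76 [499.7, 209.5] [ 518.98652195 -265.91064685]
lower_handle 0.79 [477.7, 197.4] [ 522.58099327 -267.4201332 ]
lower_handle 0.48 [560.4, 190.0] [ 611.30254994 -265.94341279]
punch_centre [array([305. , 306.5])]
deburr_centre [array([340.4, 275.7])]
```

View pics/p7.png

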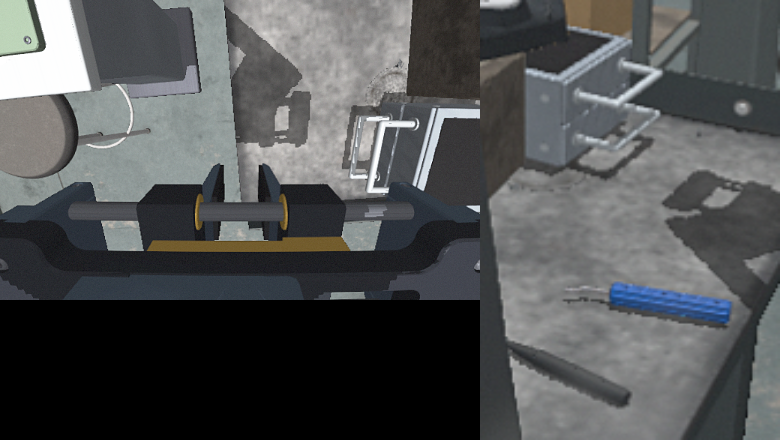

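The picture shows both drawers shut with the handles in line, the robot clear, and the punch and deburring tool unmoved. Handing in.

```bash
python3 -c "
from workcell import env
print(env.job_done())"
```

```text
the job is handed in; nothing more can be done
None
```

The bar is away in the upper drawer, both drawers are shut, and the job was handed in at about 23 s of the 67 s allowed.

- **Lower drawer:** I pushed it home until the force rose to about 21 N. In the picture both handles then stood flush.
- **Upper drawer opened:** I pulled it out about 84 mm by its handle.
- **Bar:** I gripped it at 19.6 mm and lowered it until the floor pushed back with 4.7 N before releasing. The wrist picture showed it lying flat inside.
- **Upper drawer shut:** I pushed it until the force rose to about 17 N.

**Last checks:**
- **Upper handle:** it reads x = 519 mm, against 518 mm when it was first seen shut.
- **Lower handle:** it reads 522.6 mm, against 522.0 mm just after I pushed it home.
- **Punch and deburring tool:** their pixel positions are unchanged within the networks' scatter of a few pixels.
- **Robot:** it stands clear of everything.

**Disagreements:**
- The lower handle reads about 4 mm deeper than the upper one, although the two should line up. It read the same straight after the push, so I take this as a network or calibration offset.
- While gripping the handles and pushing home, the wrist also showed a vertical force of up to 17 N, well under the limits.

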